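# Put the check weight away in the push-latch drawer

## Robot

A 6-joint arm with a two-finger parallel gripper is mounted at the origin on a cart in front of the work surface, level with it; the furniture and walls round the work are solid. World frame = base frame: x ahead of the robot, y to its left, z up, the work surface at z = 0. Lengths are in mm, angles in degrees, forces in N, time in s.
With the tool pointing down it reaches from about 350 to 850 mm from the base axis. Payload 8.1 kg.
Tool frame: the origin (TCP) lies midway between the tips of the shut fingers; the grasp point (between the pads) lies 19 mm behind it; y points along the fingers, x is the direction in which the jaws open and shut, and the axes are right-handed (so a half turn about y gives the same grasp; the last joint's range is limited). The gripper opens to 85 mm and grips with 20 to 120 N. Pads are 22 mm wide; open, the fingers measure 114 mm over their backs; the gripper's body (76 mm by 85 mm) begins 54 mm behind the grasp point. The pads swing forward as they close: fully open they stand 13 mm farther back than shut.
Start: joints at [-68.09, 7.471, 85.268, -0, 87.261, -4.893], TCP at [270.574, -535.533, 231.292] pointing down, gripper open.
Joint ranges: [-169.43, 169.43], [-51.17, 129.36], [1.28, 143.12], [-76.62, 256.62], [0, 156.53], [-152.29, 152.29]. Speed limits (degrees/s): [136.94, 136.94, 159.86, 180, 180, 180].

## Interface

Orientations are given as [roll, pitch, yaw] about the fixed x, y, z axes, in that order (R = Rz(yaw) Ry(pitch) Rx(roll)).
In Python, from bench import r gives the robot as it stands.
- The arm moves only by the tool move_arm, never from a script. Its arguments are lists of equal length, an entry for each row: "linear": the shift along the tool's x, y, z normalised to -1 to 1, where 1 is 300 mm, a list of three; "twist": the turn, a rotation vector about the tool's x, y, z normalised to -1 to 1, where 1 is pi/2 rad, a list of three; "hand": the opening, from -1 (shut) to 1 (fully open). A call has 1 to 12 rows; each row is the pose to reach, as a shift and turn from the pose measured when the call began, along the tool's axes at that moment; what a row does not reach only later rows make up. A row lasts 1/12 s, in which the tool goes at most 41.7 mm and 7.16 degrees, less where a joint would pass 70% of its speed; a pose out of reach is approached as far as the arm can. A call with a number of a shift or a turn outside -1 to 1 is refused whole. A call with a gripper value outside its range is refused whole. The fingers move at their own pace and stop on an object; "force" is the grip in N (left out, the last holds). Time passes only in rows, so rows that repeat a pose let the fingers close. It gives the time, the measured TCP pose, the force and the opening at its end, in the units of the state.
- r.sense(): the state, without advancing time (a new reading comes with each control period).
- r.snapshot(name): name is "scene" or "top" or "wrist"; returns a dict with "frame" (384x512x3 uint8, red, green, blue), "range_z" (384x512 float32, mm along the optical axis (not along the pixel's ray), 0 where there is no reading), "intrinsics" (3x3 intrinsics, pixels), "R" (3x3) and "t" (3): a world point X has camera coordinates R X + t; the wrist camera has in their place "hand_eye" (4x4, takes a point from camera to tool coordinates, whose origin is the TCP and whose axes are the tool frame's). Camera axes: x right, y down, z forward; pixel columns grow to the right and rows downward; lengths in mm; the calibration is good to about 2 mm. The wrist camera is an equidistant fisheye: a pixel r from the principal point sees the ray r / f radians off the axis. A picture is of the moment at which its call begins: read the wrist's pose just before it.
- r.hand_in(): hands the job in, once; it reports no verdict.
The state is a dict: "time": time; "joint_pos": joint angles; "qd": joint speeds; "joint_efforts": joint torques, N m; "tool_pos": TCP position; "tcp_rot": TCP orientation; "ft_force": force on the tool from outside, world axes, zero at the start; "wrist_torque": the same for the moment, N m; "finger_gap": finger opening in mm.
Only numpy, scipy, OpenCV 4.12 (cv2) and the standard library are available. Lean on these libraries where they do the work, as an engineer would, in place of code of your own. Each camera call takes 0.05 s, during which the arm holds its last target. There are 200 camera calls.

## Task

Put the brass check weight away in the drawer of the low white case. The drawer is shut by a push latch: press its front in until you feel the end stop and let go, and it springs open by itself; stand the weight upright in the square nest of the tray, let go of it, then push the drawer back in to the end stop once so that it latches shut and stays shut when you let go. Press gently, under 18 N (how far in the latch trips differs from case to case, so go by feel), and leave the bottle, the timer and the dish where they stand.

Things in the scene. Friction and masses are not known exactly. Their poses are not given: they have to be found in the camera images.
- case: Low white sheet-metal case, fixed to the bench, 140 mm deep (its x), 110 mm wide (y), 62 mm high, open at the front; it may be turned about the vertical. Origin: on the bench under the middle of its front edge. Its own +x points into the case (away from the robot side), so the drawer opens along -x.
- drawer: Grey-fronted steel drawer, sliding along the case's x; axes as the case's. x in the case frame: 0 latched, -62 mm fully open. Front: flat plate without handle, 106 mm wide, 8 mm thick, 3 to 60 mm above the bench; its outer face lies 35 mm before the drawer's origin, so latched it stands 35 mm proud of the case. A spring always drives it out (6 N shut, 4 N open; damped).
- press_spot (a point): Middle of the drawer front's outer face, 32 mm above the bench; push here along the case's +x. The latch trips at a hidden depth, fixed in a run, 11 to 25 mm INWARD of the latched position, just before a stiff end stop. Pushed slowly (under 20 mm/s) it takes 4 to 9 N on the way; at the stop that climbs by 10 N per mm; at 12 N it has tripped. Pushed less far, it keeps its state.
- shut_face (a point): Fixed point on the case: where press_spot lies when the drawer is latched (35 mm before the case's front edge, 32 mm above the bench). After tripping, from latched the drawer follows the finger out 62 mm: draw back along the case's -x until the finger is 70 mm or more before this point, or the drawer stays leaning on it. From open, it comes out of the stop to this point and stays.
- nest (a point): Centre of the square nest in the tray, on the tray floor, 8 mm above the bench, 12 mm behind (+x of) the drawer's origin; 50 mm in front of the case when open. Inside width 36 mm; ribs 3 mm thick, tops 12 mm above the bench; the tray's side walls, 90 mm apart, reach 18 mm above the bench.
- weight: Brass calibration weight, loose, upright on the bench: round body 31 mm in diameter and 32 mm high with a 16 mm knob above, 45 mm high in all, 160 to 260 g. Origin: centre of its underside, z up. Can be gripped across the body or by the knob.
- stain_bottle: Bystander: small white bottle with a screw cap, 37 mm in diameter, 82 mm high, loose. Origin: centre of its underside.
- timer: Bystander: flat laboratory timer, 56 x 66 x 18 mm, loose. Origin: centre of its underside.
- dish: Bystander: petri dish, 62 mm in diameter, 15 mm high, loose. Origin: centre of its underside.
There are look-alikes about, which are no part of the job. What is shaped like the weight but purple or turquoise is not meant.

How it is judged:
By the outcome, as a careful person would: the job done as asked, in the order asked, and still so for the second after the job is handed in, with the robot touching nothing.
It also fails if it takes over 72 s, if anything falls off the work surface, if the arm or the gripper's body presses on something with over 40 N, if the wrist force passes 120 N, or if a joint passes its speed limit or range.

## Working session

There is one attempt and no reset: what is moved stays moved. The work goes in short steps, Python scripts to look and compute and a tool call to move; the robot and the scene stay as the last step left them, time stands still between calls to the robot, and variables do not carry over. Pictures are saved under pics/ and viewed, on a budget of 10 in all, crops included, one or two more only if the job needs it, and the job is handed in when it is done.

Besides the shell and the picture viewer there is one more tool, called after "Emit:" as name(argument=value, ...) on one line, values as JSON. move_arm: Moves the arm, as the interface text tells. Scaled input: -1 to 1 covers 300 mm each way for a shift and pi/2 rad each way for a turn. Its arguments: {"type":"object","properties":{"linear":{"type":"array","items":{"type":"array","items":{"type":"number","minimum":-1,"maximum":1}}},"twist":{"type":"array","items":{"type":"array","items":{"type":"number","minimum":-1,"maximum":1}}},"hand":{"type":"array","items":{"type":"number"}},"force":{"type":"number"}},"required":["linear","twist","hand"]}

```bash
ls; mkdir -p pics; python3 - <<'E'
from bench import r
import cv2,numpy as np
print(r.sense())
for n in("scene","top"):
    s=r.snapshot(n); np.savez(f"{n}0.npz",**s)
    cv2.imwrite(f"pics/{n}0.png",s["frame"][:,:,::-1]); print(n,s["intrinsics"],s["R"],s["t"])
a=cv2.imread("pics/scene0.png");b=cv2.imread("pics/top0.png")
E
```

```text
pics
{'time': 0.0, 'joint_pos': array([-6.80899298e+01,  7.51435188e+00,  8.53279847e+01, -1.98505265e-04,
        8.72620287e+01, -4.89223083e+00]), 'qd': array([ 0.03814882,  0.03712744,  0.05432829,  0.02031059,  0.01950546,
       -0.00521511]), 'joint_efforts': array([ 1.94902168e-03, -5.69389987e+01, -5.00555706e+01,  9.91979687e-05,
        1.42883405e-02, -3.12701775e-05]), 'tool_pos': array([ 270.37211411, -535.0237912 ,  230.26472527]), 'tcp_rot': array([-89.99129707,   0.10400195, -63.19768138]), 'ft_force': array([ 0.13712508, -0.15564299,  0.58463554]), 'wrist_torque': array([0.03232355, 0.0597331 , 0.01442754]), 'finger_gap': 85.63666926872759}
scene [[445.08244447   0.         254.14685982]
 [  0.         445.08244447 195.85219664]
 [  0.           0.           1.        ]] [[-0.77074875 -0.63686366 -0.01873623]
 [-0.45661751  0.57264108 -0.68086904]
 [ 0.44434988 -0.51622367 -0.73216549]] [377.70185759 252.06834716 873.88920166]
top [[456.0771739    0.         245.23118258]
 [  0.         456.0771739  192.71756125]
 [  0.           0.           1.        ]] [[ 0.00708077 -0.99983222  0.01689336]
 [-0.99781782 -0.00817353 -0.0655194 ]
 [ 0.06564649 -0.01639256 -0.99770829]] [  15.68029784  477.64289029 1098.24854728]
```

View pics/top0.png

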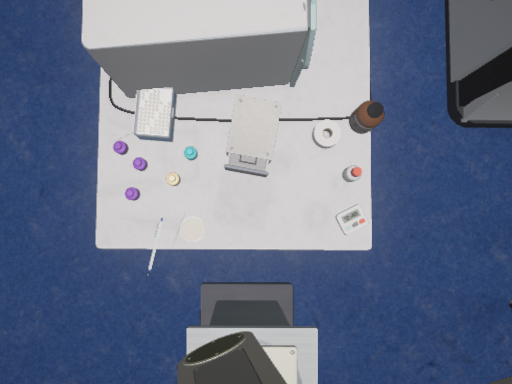

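View pics/scene0.png

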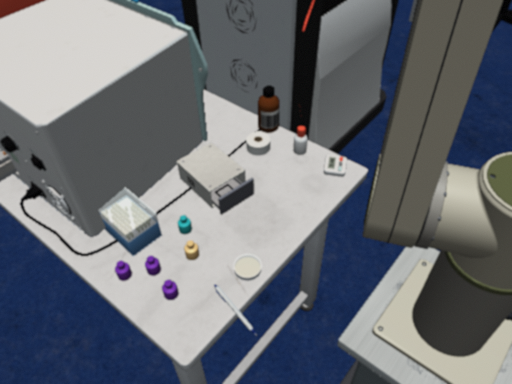

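The top view shows the case roof at about (255,125) with the grey drawer front at (247,170). The brass weight is at (173,179), the turquoise look-alike at (190,153) and the purple ones on the left. The dish is at (192,229), the timer at (352,219) and the bottle at (353,173). The scene view agrees.

```bash
cat > h.py <<'E'
import numpy as np,cv2
from scipy.spatial.transform import Rotation as Ro
def ray(s,uv,z):
    K,R,t=s["intrinsics"],s["R"],s["t"]; uv=np.atleast_2d(uv).astype(float)
    d=np.c_[uv,np.ones(len(uv))]@np.linalg.inv(K).T@R; c=-R.T@t
    return c+d*((z-c[2])/d[:,2])[:,None]
def cloud(s):
    v,u=np.mgrid[:384,:512]; zz=s["range_z"]
    p=np.stack([u,v,np.ones_like(u)],-1)@np.linalg.inv(s["intrinsics"]).T*zz[...,None]
    return (p-s["t"])@s["R"]
def togo(st,target,yaw=None):
    """linear numbers (1=300mm) and yaw turn about tool axes from state st, tool down"""
    M=Ro.from_euler('xyz',st["tcp_rot"],degrees=True)
    lin=M.inv().apply(np.array(target)-st["tool_pos"])/300
    tw=None if yaw is None else (M.inv()*Ro.from_euler('xyz',[-90,0,yaw],degrees=True)).as_rotvec()/(np.pi/2)
    return np.round(lin,4),tw if tw is None else np.round(tw,4)
E
python3 - <<'E'
from h import *
for n,box in(("top",(215,85,300,185)),("scene",(165,130,265,220))):
    s=dict(np.load(f"{n}0.npz")); P=cloud(s); hsv=cv2.cvtColor(s["frame"],cv2.COLOR_RGB2HSV)
    m=((hsv[...,0]>10)&(hsv[...,0]<28)&(hsv[...,1]>70)).astype(np.uint8)
    k,l,st,c=cv2.connectedComponentsWithStats(m)
    for i in range(1,k):
        if 15<st[i,4]<600: print(n,"brass",c[i],st[i],ray(s,c[i],22),P[l==i][:,2].max())
    x0,y0,x1,y1=box; q=np.zeros((384,512),bool); q[y0:y1,x0:x1]=1
    Q=P[q&(s["range_z"]>0)]
    g=P[(s["range_z"]>0)&(abs(P[...,2])<15)]; print("bench z",np.median(g[:,2]))
    roof=Q[(Q[:,2]>48)&(Q[:,2]<75)]
    print(len(roof),np.median(roof[:,2]))
    rc=cv2.minAreaRect(roof[:,:2].astype(np.float32)); print(rc); print(cv2.boxPoints(rc))
s=dict(np.load("top0.npz"))
cv2.imwrite("pics/crop.png",cv2.resize(s["frame"][80:190,200:310,::-1],None,fx=5,fy=5,interpolation=cv2.INTER_CUBIC))
E
```

```text
bench z -0.46270529511831077
2908 61.26596466541643
((630.4811401367188, 28.527694702148438), (163.75009155273438, 202.24554443359375), 80.2313461303711)
[[516.9328   -35.002693]
 [716.2459   -69.31777 ]
 [744.0295    92.05808 ]
 [544.7164   126.37316 ]]
scene brass [268.09734513 103.73893805] [259  95  19  17 226] [[ 710.60143509 -333.80690085   22.        ]] 117.63307650005878
scene brass [268.         129.14285714] [260 127  17   5  28] [[ 635.22147811 -238.06551541   22.        ]] 19.897973568922197
scene brass [191.14507772 249.79274611] [185 241  13  18 193] [[506.50569444 197.45306399  22.        ]] 818.5337613503748
bench z 0.4425600213615363
2372 61.785381580793654
((636.0355834960938, -14.076446533203125), (159.67047119140625, 238.81585693359375), 87.21280670166016)
[[512.88684  -88.01085 ]
 [751.42017  -99.62363 ]
 [759.1843    59.857956]
 [520.651     71.47073 ]]
```

View pics/crop.png

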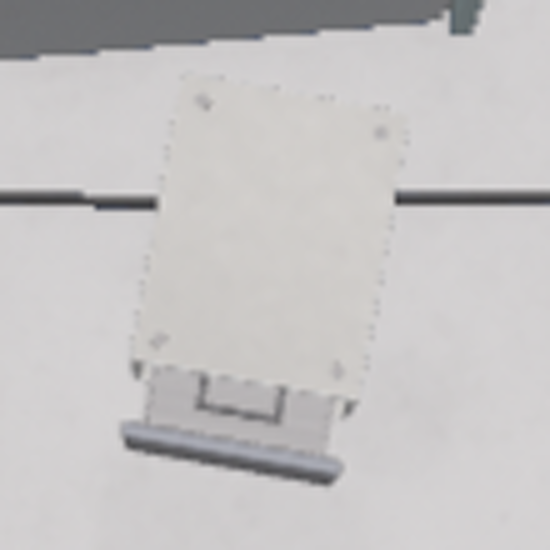

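The crop shows the roof corners at crop pixels (185,75), (407,107), (357,400) and (133,362). The drawer front runs from (123,425) to (343,465), with the nest's near ribs behind it.

```bash
python3 - <<'E'
from h import *
s=dict(np.load("top0.npz")); P=cloud(s)
print("cam",-s["R"].T@s["t"])
c=np.array([[185,75],[407,107],[357,400],[133,362]])/5+[199.6,79.6]
W=ray(s,c,62)[:,:2]; print(W)
for a,b in((0,1),(1,2),(2,3),(3,0)):
    d=W[b]-W[a]; print(np.hypot(*d),np.degrees(np.arctan2(d[1],d[0])))
F=ray(s,np.array([[123,424],[343,463]])/5+[199.6,79.6],60)[:,:2];d=F[1]-F[0];print("front",F,np.hypot(*d),np.degrees(np.arctan2(d[1],d[0])),F.mean(0))
hsv=cv2.cvtColor(s["frame"],cv2.COLOR_RGB2HSV); print(hsv[177:182,170:176].tolist()[2])
m=np.zeros((384,512),np.uint8);m[168:190,163:184]=(hsv[168:190,163:184,1]>45)
k,l,st,cc=cv2.connectedComponentsWithStats(m)
for i in range(1,k):print(st[i],cc[i],ray(s,cc[i],25),P[l==i][:,2].max())
for n,uv,z in(("bottle",(353,173),40),("timer",(352,219),18),("dish",(192,229),10),("turq",(190,153),25),("pur",(140,164),25),("pur",(132,194),25)):print(n,ray(s,uv,z).round())
q=P[60:165,80:320];q=q[q[...,2]>100];print("big box front x",np.percentile(q[:,0],1),q[:,2].max())
E
```

```text
cam [ 404.39339666   37.5848054  1126.76165942]
[[707.58634818  42.22451225]
 [693.3929543  -63.30560342]
 [553.05492563 -40.00846846]
 [570.06072764  65.53838117]]
106.48031621990125 -97.6600939009952
142.25863344382248 170.57444049305704
106.9080668999632 80.84711501751184
139.48775139187342 -9.621526616144523
front [[540.92626049  70.00369231]
 [523.4135201  -33.65868149]] 105.13126945809708 -99.58901755738587 [532.1698903   18.17250541]
[[26, 23, 232], [26, 22, 232], [27, 20, 232], [26, 22, 228], [21, 36, 207], [22, 52, 192]]
[167 173  13  13  81] [172.91358025 178.61728395] [[509.64384449 194.73089124  25.        ]] 1126.7616594170158
bottle [[ 526. -239.   40.]]
timer [[ 415. -241.   18.]]
dish [[388. 148.  10.]]
turq [[573. 154.  25.]]
pur [[544. 275.  25.]]
pur [[472. 292.  25.]]
big box front x 404.3933966561926 1126.7616594170158
```

```bash
python3 - <<'E'
from h import *; from bench import r
s=r.sense(); print(togo(s,(370,-255,200),-99.5), togo(s,(371,-255,200)))
E
```

```text
(array([-0.6833,  0.1024,  0.7174]), array([ 3.000e-04,  4.034e-01, -1.100e-03])) (array([-0.6818,  0.1024,  0.7203]), None)
```

Emit:
move_arm(linear=[[-0.68, 0.1, 0.72], [-0.68, 0.1, 0.72], [-0.68, 0.1, 0.72], [-0.68, 0.1, 0.72], [-0.68, 0.1, 0.72], [-0.68, 0.1, 0.72], [-0.68, 0.1, 0.72], [-0.68, 0.1, 0.72]], twist=[[0, 0.403, 0], [0, 0.403, 0], [0, 0.403, 0], [0, 0.403, 0], [0, 0.403, 0], [0, 0.403, 0], [0, 0.403, 0], [0, 0.403, 0]], hand=[-1, -1, -1, -1, -1, -1, -1, -1])

```text
time: 0.77
tool_pos: [371.9, -250.6, 199.5]
tcp_rot: [-90.1, 0.3, -99.3]
ft_force: [0.4, -0.0, -0.3]
finger_gap: -0.1
```

```bash
python3 - <<'E'
from h import *; from bench import r
s=r.sense(); print(s["time"],s["tool_pos"],s["tcp_rot"]);print(togo(s,(471,28,150),-99.5))
E
```

```text
0.7667 [ 371.88200279 -250.59063347  199.47677676] [-90.10977348   0.25027506 -99.31644362]
(array([-0.9691,  0.1688,  0.176 ]), array([ 0.0012,  0.002 , -0.0028]))
```

Emit:
move_arm(linear=[[-0.97, 0.17, 0.176], [-0.97, 0.17, 0.176], [-0.97, 0.17, 0.176], [-0.97, 0.17, 0.176], [-0.97, 0.17, 0.176], [-0.97, 0.17, 0.176], [-0.97, 0.17, 0.176], [-0.97, 0.17, 0.176], [-0.97, 0.17, 0.176]], twist=[[0, 0, 0], [0, 0, 0], [0, 0, 0], [0, 0, 0], [0, 0, 0], [0, 0, 0], [0, 0, 0], [0, 0, 0], [0, 0, 0]], hand=[-1, -1, -1, -1, -1, -1, -1, -1, -1])

```text
time: 1.52
tool_pos: [470.9, 31.3, 148.4]
tcp_rot: [-90.2, 0.3, -99.1]
ft_force: [0.3, 0.2, -0.2]
finger_gap: -0.0
```

```bash
python3 - <<'E'
from h import *; from bench import r
s=r.sense(); w=r.snapshot("wrist"); np.savez("w1.npz",**w,pos=s["tool_pos"],rot=s["tcp_rot"])
print(s["tool_pos"],s["tcp_rot"],w["intrinsics"],w["hand_eye"])
cv2.imwrite("pics/w1.png",w["frame"][:,:,::-1]);print(togo(s,(471,28,24),-99.5))
E
```

```text
[470.87366512  31.25855585 148.4411598 ] [-90.22032149   0.28079874 -99.07249519] [[297.31863964   0.         257.52060183]
 [  0.         297.31863964 191.3056605 ]
 [  0.           0.           1.        ]] [[ 9.99999948e-01  1.97985414e-04 -2.54159195e-04  4.72046335e-01]
 [ 2.97460152e-04 -2.64387109e-01  9.64416595e-01 -1.41268086e+02]
 [ 1.23744004e-04 -9.64416620e-01 -2.64387154e-01  6.62698981e+01]
 [ 0.00000000e+00  0.00000000e+00  0.00000000e+00  1.00000000e+00]]
(array([0.0127, 0.4147, 0.0037]), array([ 0.0025,  0.0048, -0.0031]))
```

View pics/w1.png

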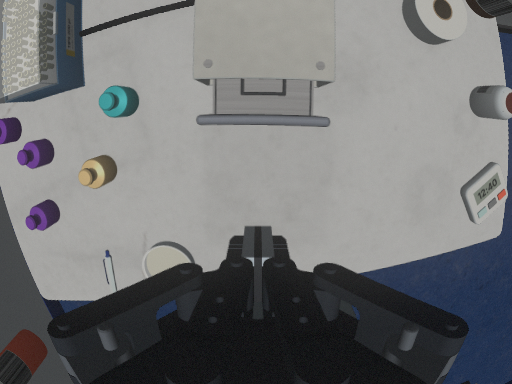

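The wrist view shows the drawer front from (197,119) to (329,121) and the roof's front edge from (194,77) to (334,83). The brass weight is at (98,172), with its knob at (87,177).

```bash
cat >> h.py <<'E'
def wray(w,uv,z):
    K=w["intrinsics"]; q=(np.atleast_2d(uv).astype(float)-K[:2,2])/K[0,0]; th=np.hypot(*q.T)[:,None]
    d=np.c_[q/th*np.sin(th),np.cos(th)]
    M=Ro.from_euler('xyz',w["rot"],degrees=True).as_matrix(); H=w["hand_eye"]
    d=d@H[:3,:3].T@M.T; c=M@H[:3,3]+w["pos"]
    return c+d*((z-c[2])/d[:,2])[:,None]
E
python3 - <<'E'
from h import *
w=dict(np.load("w1.npz"))
def seg(p,z):
    P=wray(w,p,z)[:,:2];d=P[0]-P[1];print(P.round(1).tolist(),P.mean(0),np.hypot(*d),np.degrees(np.arctan2(d[1],d[0]))-90)
seg([[197,119],[329,121]],60)
seg([[197,124],[329,126]],60)
seg([[194,78],[334,83]],62)
seg([[199,3],[331,3]],62)
h=cv2.cvtColor(w["frame"],cv2.COLOR_RGB2HSV); m=((h[...,0]>12)&(h[...,0]<30)&(h[...,1]>60)).astype(np.uint8)
k,l,st,c=cv2.connectedComponentsWithStats(m)
for i in range(1,k):
    if st[i,4]>60: print(st[i],c[i],wray(w,c[i],20),wray(w,c[i],45))
print("knob",wray(w,[86.5,178],45))
E
```

```text
[[538.6, 68.0], [521.2, -33.1]] [529.91635655  17.44919612] 102.59996257206933 -9.76138666532141
[[534.8, 68.7], [517.3, -32.6]] [526.03718554  18.05734436] 102.80479133308594 -9.76763643330608
[[570.6, 64.5], [550.3, -40.8]] [560.43933266  11.8322858 ] 107.1796841239358 -10.884592757872042
[[631.1, 51.7], [615.9, -49.9]] [623.49485361   0.88858384] 102.66982767607546 -8.523497231344578
[ 78 156  38  32 829] [ 96.62605549 171.64656212] [[509.41714653 192.96406343  20.        ]] [[511.94544081 176.87668452  45.        ]]
knob [[508.12184378 190.40215841  45.        ]]
```

Emit:
move_arm(linear=[[0.012, 0.1, 0.004], [0.012, 0.2, 0.004], [0.012, 0.3, 0.004], [0.012, 0.4, 0.004], [0.012, 0.415, 0.004], [0.012, 0.415, 0.004], [0.012, 0.415, 0.004]], twist=[[0.002, 0.005, -0.003], [0.002, 0.005, -0.003], [0.002, 0.005, -0.003], [0.002, 0.005, -0.003], [0.002, 0.005, -0.003], [0.002, 0.005, -0.003], [0.002, 0.005, -0.003]], hand=[-1, -1, -1, -1, -1, -1, -1])

```text
time: 2.15
tool_pos: [471.5, 25.4, 25.5]
tcp_rot: [-90.0, -0.1, -99.6]
ft_force: [-0.3, 0.3, 1.0]
finger_gap: 0.2
```

```bash
cat > st.py <<'E'
from h import *; from bench import r; import sys
a=[float(v) for v in sys.argv[1:]]
s=r.sense(); ex=np.array([np.cos(np.radians(9.6)),-np.sin(np.radians(9.6)),0])
d=(s["tool_pos"]-[527,18,0]); print(s["time"],s["tool_pos"].round(2),s["tcp_rot"].round(2),"along",(d@ex).round(2),"lat",(d@[ex[1]*-1,ex[0],0]).round(2),"F",s["ft_force"].round(2),(s["ft_force"]@ex).round(2),s["finger_gap"].round(1))
if a: print(togo(s,a[:3],a[3]))
E
python3 st.py 481 26 24 -99.6
```

```text
Traceback (most recent call last):
  File "st.py", line 4, in <module>
    d=(s["tool_pos"]-[527,18,0]); print(s["time"],s["tool_pos"].round(2),s["tcp_rot"].round(2),"along",(d@ex).round(2),"lat",(d@[ex[1]*-1,ex[0],0]).round(2),"F",s["ft_force"].round(2),(s["ft_force"]@ex).round(2),s["finger_gap"].round(1))
                                                                                                                                                                                                                    ^^^^^^^^^^^^^^^^^^^^^
AttributeError: 'float' object has no attribute 'round'
```

```bash
sed -i 's/s\["finger_gap"\].round(1)/round(s["finger_gap"],1)/' st.py; python3 st.py 506 21.5 24 -99.6
```

```text
2.15 [471.48  25.44  25.5 ] [-8.999e+01 -5.000e-02 -9.963e+01] along -55.98 lat -1.92 F [-0.27  0.25  1.04] -0.31 0.2
(array([-0.0063,  0.005 ,  0.1156]), array([-0.0001, -0.0003,  0.0006]))
```

Emit:
move_arm(linear=[[0, 0, 0.03], [0, 0, 0.06], [0, 0, 0.09], [0, 0, 0.11], [0, 0, 0.115], [0, 0, 0.115], [0, 0, 0.115]], twist=[[0, 0, 0], [0, 0, 0], [0, 0, 0], [0, 0, 0], [0, 0, 0], [0, 0, 0], [0, 0, 0]], hand=[-1, -1, -1, -1, -1, -1, -1])

```text
time: 2.73
tool_pos: [505.3, 19.7, 25.4]
tcp_rot: [-90.0, -0.1, -99.6]
ft_force: [-0.4, 0.7, 0.7]
finger_gap: 0.0
```

```bash
python3 st.py 517 19.7 24 -99.6;python3 st.py
```

```text
2.7333 [505.29  19.72  25.41] [-9.003e+01 -6.000e-02 -9.963e+01] along -21.69 lat -1.93 F [-0.44  0.73  0.72] -0.56 0.0
(array([-0.0065,  0.0047,  0.0385]), array([ 0.0003, -0.0003,  0.0006]))
2.7333 [505.29  19.72  25.41] [-9.003e+01 -6.000e-02 -9.963e+01] along -21.69 lat -1.93 F [-0.44  0.73  0.72] -0.56 0.0
```

Emit:
move_arm(linear=[[0, 0, 0.004], [0, 0, 0.008], [0, 0, 0.012], [0, 0, 0.016], [0, 0, 0.02], [0, 0, 0.024], [0, 0, 0.028], [0, 0, 0.032], [0, 0, 0.036], [0, 0, 0.04], [0, 0, 0.044], [0, 0, 0.048]], twist=[[0, 0, 0], [0, 0, 0], [0, 0, 0], [0, 0, 0], [0, 0, 0], [0, 0, 0], [0, 0, 0], [0, 0, 0], [0, 0, 0], [0, 0, 0], [0, 0, 0], [0, 0, 0]], hand=[-1, -1, -1, -1, -1, -1, -1, -1, -1, -1, -1, -1])

```text
time: 3.73
tool_pos: [518.5, 17.4, 25.2]
tcp_rot: [-90.2, -0.1, -99.6]
ft_force: [-6.0, 1.0, 4.0]
finger_gap: -0.1
```

```bash
python3 st.py
```

```text
3.7333 [518.51  17.44  25.16] [-9.016e+01 -7.000e-02 -9.962e+01] along -8.27 lat -1.97 F [-5.97  0.95  3.98] -6.05 -0.1
```

Emit:
move_arm(linear=[[0, 0, 0.0035], [0, 0, 0.007], [0, 0, 0.01]], twist=[[0, 0, 0], [0, 0, 0], [0, 0, 0]], hand=[-1, -1, -1])

```text
time: 3.98
tool_pos: [520.5, 17.1, 24.8]
tcp_rot: [-90.3, -0.1, -99.6]
ft_force: [-5.9, -0.1, 4.2]
finger_gap: -0.2
```

Emit:
move_arm(linear=[[0, 0, 0.0035]], twist=[[0, 0, 0]], hand=[-1])

```text
time: 4.07
tool_pos: [520.6, 17.1, 24.6]
tcp_rot: [-90.4, -0.1, -99.6]
ft_force: [-5.6, 1.3, 4.1]
finger_gap: 0.2
```

Emit:
move_arm(linear=[[0, -0.003, 0.004], [0, -0.003, 0.008], [0, -0.003, 0.011], [0, -0.003, 0.014]], twist=[[0, 0, 0], [0, 0, 0], [0, 0, 0], [0, 0, 0]], hand=[-1, -1, -1, -1])

```text
time: 4.4
tool_pos: [523.2, 16.6, 24.7]
tcp_rot: [-90.6, -0.1, -99.6]
ft_force: [-6.6, 1.3, 1.7]
finger_gap: -0.2
```

```bash
python3 st.py
```

```text
4.4 [523.18  16.57  24.66] [-90.63  -0.1  -99.61] along -3.53 lat -2.05 F [-6.61  1.26  1.72] -6.73 -0.2
```

Emit:
move_arm(linear=[[0, -0.002, 0.004], [0, -0.002, 0.008], [0, -0.002, 0.011]], twist=[[0.006, 0, 0], [0.006, 0, 0], [0.006, 0, 0]], hand=[-1, -1, -1])

```text
time: 4.65
tool_pos: [524.8, 16.3, 24.5]
tcp_rot: [-90.3, -0.1, -99.6]
ft_force: [-6.6, 1.4, 3.1]
finger_gap: 0.0
```

```bash
python3 st.py
```

```text
4.65 [524.83  16.3   24.48] [-90.28  -0.11 -99.6 ] along -1.85 lat -2.03 F [-6.65  1.37  3.1 ] -6.78 0.0
```

Same pattern again, with about 1.7 mm gained per call.

Emit:
move_arm(linear=[[0, -0.002, 0.004], [0, -0.002, 0.007], [0, -0.002, 0.009]], twist=[[0.004, 0, 0], [0.004, 0, 0], [0.004, 0, 0]], hand=[-1, -1, -1])

```text
time: 4.9
tool_pos: [526.0, 16.1, 24.4]
tcp_rot: [-90.1, -0.1, -99.6]
ft_force: [-6.9, 1.0, 4.1]
finger_gap: -0.2
```

```bash
python3 st.py
```

```text
4.9 [525.99  16.1   24.41] [-90.11  -0.12 -99.59] along -0.68 lat -2.04 F [-6.9   1.    4.08] -6.97 -0.2
```

Emit:
move_arm(linear=[[0, -0.002, 0.004], [0, -0.002, 0.008], [0, -0.002, 0.01]], twist=[[0.004, 0, 0], [0.004, 0, 0], [0.004, 0, 0]], hand=[-1, -1, -1])

```text
time: 5.15
tool_pos: [527.4, 15.9, 24.3]
tcp_rot: [-89.9, -0.1, -99.6]
ft_force: [-6.3, 1.2, 3.2]
finger_gap: 0.1
```

Emit:
move_arm(linear=[[0, -0.002, 0.004], [0, -0.002, 0.008], [0, -0.002, 0.01]], twist=[[0.003, 0, 0], [0.003, 0, 0], [0.003, 0, 0]], hand=[-1, -1, -1])

```text
time: 5.4
tool_pos: [528.8, 15.6, 24.2]
tcp_rot: [-89.9, -0.1, -99.6]
ft_force: [-7.0, 1.4, 3.3]
finger_gap: -0.2
```

Emit:
move_arm(linear=[[0, -0.003, 0.004], [0, -0.003, 0.008], [0, -0.003, 0.011]], twist=[[0.003, 0, 0], [0.003, 0, 0], [0.003, 0, 0]], hand=[-1, -1, -1])

```text
time: 5.65
tool_pos: [530.2, 15.4, 24.2]
tcp_rot: [-89.8, -0.2, -99.6]
ft_force: [-8.3, 2.0, 2.0]
finger_gap: 0.0
```

Emit:
move_arm(linear=[[0, -0.002, 0.004], [0, -0.002, 0.007]], twist=[[0, 0, 0], [0, 0, 0]], hand=[-1, -1])

```text
time: 5.82
tool_pos: [530.6, 15.3, 24.2]
tcp_rot: [-90.1, -0.2, -99.6]
ft_force: [-9.5, 1.6, 5.5]
finger_gap: -0.1
```

Emit:
move_arm(linear=[[0, -0.002, 0.004], [0, -0.002, 0.007]], twist=[[0, 0, 0], [0, 0, 0]], hand=[-1, -1])

```text
time: 5.98
tool_pos: [530.8, 15.2, 24.2]
tcp_rot: [-90.3, -0.2, -99.6]
ft_force: [-11.1, 1.4, 7.4]
finger_gap: -0.2
```

Emit:
move_arm(linear=[[0, -0.005, 0.004], [0, -0.005, 0.008]], twist=[[0, 0, 0], [0, 0, 0]], hand=[-1, -1])

```text
time: 6.15
tool_pos: [530.7, 15.2, 24.4]
tcp_rot: [-90.6, -0.2, -99.6]
ft_force: [-11.7, 2.1, 4.0]
finger_gap: 0.1
```

```bash
python3 st.py
```

```text
6.15 [530.71  15.24  24.45] [-90.62  -0.19 -99.55] along 4.12 lat -2.1 F [-11.7    2.06   3.99] -11.88 0.1
```

Emit:
move_arm(linear=[[0, -0.004, 0.005], [0, -0.004, 0.009], [0, -0.004, 0.01]], twist=[[0.003, 0, 0], [0.003, 0, 0], [0.003, 0, 0]], hand=[-1, -1, -1])

```text
time: 6.4
tool_pos: [531.0, 15.1, 24.4]
tcp_rot: [-90.7, -0.2, -99.5]
ft_force: [-12.4, 2.3, 5.8]
finger_gap: -0.3
```

Emit:
move_arm(linear=[[0, -0.003, -0.02], [0, -0.003, -0.06], [0, -0.003, -0.1], [0, -0.003, -0.15], [0, -0.003, -0.2], [0, -0.003, -0.25], [0, -0.003, -0.3], [0, -0.003, -0.35], [0, -0.003, -0.36], [0, -0.003, -0.36]], twist=[[0, 0, 0], [0, 0, 0], [0.007, 0, 0], [0.007, 0, 0], [0.007, 0, 0], [0.007, 0, 0], [0.007, 0, 0], [0.007, 0, 0], [0.007, 0, 0], [0.007, 0, 0]], hand=[-1, -1, -1, -1, -1, -1, -1, -1, -1, -1])

```text
time: 7.23
tool_pos: [424.2, 33.2, 26.7]
tcp_rot: [-90.0, -0.2, -99.5]
ft_force: [0.0, -0.4, -0.1]
finger_gap: -0.3
```

```bash
python3 st.py 440 110 160 -99.6
```

```text
7.2333 [424.19  33.19  26.67] [-90.03  -0.21 -99.52] along -103.9 lat -2.17 F [ 0.04 -0.35 -0.05] 0.1 -0.3
(array([-0.2596, -0.4454,  0.0094]), array([0.0003, 0.0008, 0.0023]))
```

Rise to z≈160 over a point where the wrist camera sees both the weight and the drawer, opening the hand on the way.

Emit:
move_arm(linear=[[0, -0.13, 0], [0, -0.26, 0], [-0.06, -0.38, 0], [-0.16, -0.44, 0.01], [-0.26, -0.445, 0.01], [-0.26, -0.445, 0.01], [-0.26, -0.445, 0.01]], twist=[[0, 0, 0], [0, 0, 0], [0, 0, 0], [0, 0, 0], [0, 0, 0], [0, 0, 0], [0, 0, 0]], hand=[-1, -1, 0, 0.4, 0.4, 0.4, 0.4])

```text
time: 7.82
tool_pos: [441.5, 111.2, 160.8]
tcp_rot: [-89.9, -0.2, -99.4]
ft_force: [0.2, -0.5, -0.6]
finger_gap: 59.0
```

```bash
python3 - <<'E'
from h import *; from bench import r
s=r.sense(); w=r.snapshot("wrist"); np.savez("w2.npz",**w,pos=s["tool_pos"],rot=s["tcp_rot"])
print(s["tool_pos"],s["tcp_rot"],s["finger_gap"])
cv2.imwrite("pics/w2.png",w["frame"][:,:,::-1])
E
```

```text
[441.52606702 111.21893229 160.76197511] [-89.91380654  -0.18353739 -99.37562416] 58.984253481085574
```

View pics/w2.png

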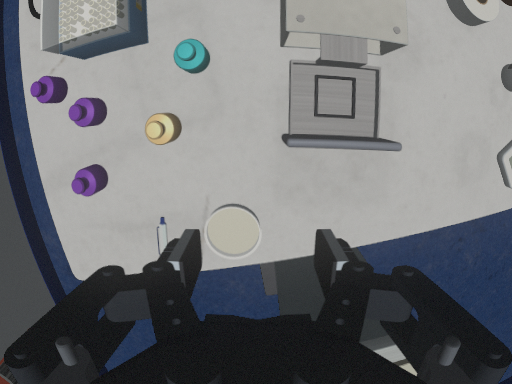

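The drawer is open. The nest is centred at about (334,97), the brass weight's body is at (163,128) with its knob at (154,130), and the dish is at (233,230).

```bash
python3 - <<'E'
from h import *
w=dict(np.load("w2.npz"))
g=cv2.cvtColor(w["frame"],cv2.COLOR_RGB2GRAY)
m=np.zeros_like(g); m[72:124,308:364]=(g[72:124,308:364]<75)
k,l,st,c=cv2.connectedComponentsWithStats(m)
for i in range(1,k):
  if st[i,4]>40:
    v,u=np.where(l==i); P=wray(w,np.c_[u,v],11)[:,:2]; print(st[i],"nest",cv2.minAreaRect(P.astype(np.float32)))
print(wray(w,[334.5,97],11))
F=wray(w,[[289,136],[400,146]],60);print("front top edge",F,F.mean(0))
h=cv2.cvtColor(w["frame"],cv2.COLOR_RGB2HSV); m=((h[...,0]>12)&(h[...,0]<30)&(h[...,1]>50)).astype(np.uint8)
m[:,250:]=0;m[180:]=0
k,l,st,c=cv2.connectedComponentsWithStats(m)
for i in range(1,k):
    if st[i,4]>60:
        print(st[i],c[i]); 
        v,u=np.where(l==i); P=wray(w,np.c_[u,v],32)[:,:2]
        print("far/right sides",P.max(0),P.min(0))
print("knob",wray(w,[154,130.5],45), "body top", wray(w,[160,129],32))
cv2.imwrite("pics/w2c.png",cv2.resize(np.hstack([w["frame"][95:165,120:210,::-1],w["frame"][65:135,290:380,::-1]]),None,fx=4.4,fy=4.4,interpolation=cv2.INTER_CUBIC))
E
```

```text
[314  75  42  44 406] nest ((511.74481201171875, 21.280027389526367), (41.69816970825195, 41.3852653503418), 79.47076416015625)
[[510.96348572  21.94516481  11.        ]]
front top edge [[483.39693054  77.55950468  60.        ]
 [461.83954911 -20.58792023  60.        ]] [472.61823982  28.48579223  60.        ]
[145 113  36  32 848] [161.83372642 128.23584906]
far/right sides [523.63187306 207.36637429] [494.13313702 171.63597834]
knob [[508.21976235 193.31423889  45.        ]] body top [[508.42596295 191.78780994  32.        ]]
```

View pics/w2c.png

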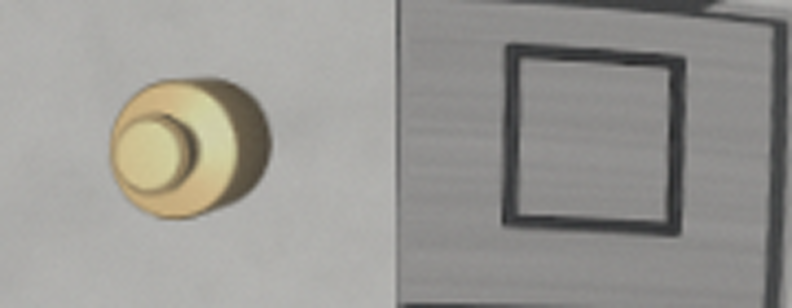

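The weight is at about (508.3, 192.8), and the nest at (511.7, 21.3) measures 41.7 mm outside, as expected. Next is the grasp.

```bash
python3 st.py 508.3 192.8 70 -99.6; python3 st.py 508.3 192.8 8 -99.6
```

```text
7.8667 [440.8  110.26 159.93] [-90.    -0.23 -99.44] along -100.38 lat 76.6 F [-1.26  0.12 -0.25] -1.27 59.6
(array([-0.3095,  0.2985,  0.1768]), array([0.    , 0.0018, 0.0026]))
7.8667 [440.8  110.26 159.93] [-90.    -0.23 -99.44] along -100.38 lat 76.6 F [-1.26  0.12 -0.25] -1.27 59.6
(array([-0.3103,  0.5052,  0.1769]), array([0.    , 0.0018, 0.0026]))
```

Emit:
move_arm(linear=[[-0.1, 0.08, 0.06], [-0.2, 0.16, 0.12], [-0.31, 0.25, 0.177], [-0.31, 0.298, 0.177], [-0.31, 0.298, 0.177], [-0.31, 0.298, 0.177]], twist=[[0, 0.002, 0.002], [0, 0.002, 0.002], [0, 0.002, 0.002], [0, 0.002, 0.002], [0, 0.002, 0.002], [0, 0.002, 0.002]], hand=[0.4, 0.4, 0.4, 0.4, 0.4, 0.4])

```text
time: 8.37
tool_pos: [506.9, 191.6, 68.0]
tcp_rot: [-90.3, -0.2, -99.6]
ft_force: [-0.0, -0.9, 0.3]
finger_gap: 59.9
```

```bash
python3 st.py 508.3 192.8 8 -99.6; python3 - <<'E'
from h import *; from bench import r
s=r.sense(); w=r.snapshot("wrist"); np.savez("w3.npz",**w,pos=s["tool_pos"],rot=s["tcp_rot"])
cv2.imwrite("pics/w3.png",w["frame"][:,:,::-1])
E
```

```text
8.3667 [506.9  191.57  67.98] [-90.25  -0.2  -99.64] along -48.76 lat 167.79 F [-0.05 -0.92  0.28] 0.1 59.9
(array([-0.0055,  0.1999,  0.0048]), array([ 0.0028, -0.0004,  0.0022]))
```

View pics/w3.png

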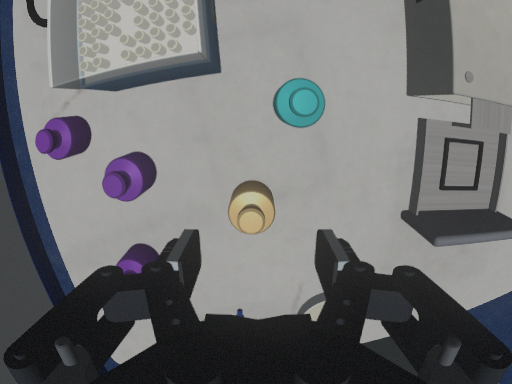

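The weight stands between the jaws, with its knob at about (251,220). The left finger is clear of the purple look-alike.

```bash
python3 - <<'E'
from h import *
w=dict(np.load("w3.npz")); P=wray(w,[251.5,220],45); B=wray(w,[251.5,210],32); print(P,B,w["pos"])
E
python3 st.py 507.5 193 8 -99.6
```

```text
[[510.95636216 193.97264163  45.        ]] [[512.69982937 193.87730334  32.        ]] [506.90437012 191.56750239  67.98161791]
8.4167 [507.97 191.68  69.75] [-90.09  -0.12 -99.66] along -47.73 lat 168.07 F [ 0.25 -0.92  0.31] 0.4 59.2
(array([-0.0045,  0.2058, -0.002 ]), array([ 0.001 , -0.0007,  0.0013]))
```

Emit:
move_arm(linear=[[-0.008, 0.05, 0.006], [-0.008, 0.1, 0.006], [-0.008, 0.15, 0.006], [-0.008, 0.19, 0.006], [-0.008, 0.203, 0.006], [-0.008, 0.203, 0.006], [-0.008, 0.203, 0.006], [-0.008, 0.203, 0.006], [-0.008, 0.203, 0.006], [-0.008, 0.203, 0.006], [-0.008, 0.203, 0.006], [-0.008, 0.203, 0.006]], twist=[[0.001, 0, 0.001], [0.001, 0, 0.001], [0.001, 0, 0.001], [0.001, 0, 0.001], [0.001, 0, 0.001], [0.001, 0, 0.001], [0.001, 0, 0.001], [0.001, 0, 0.001], [0.001, 0, 0.001], [0.001, 0, 0.001], [0.001, 0, 0.001], [0.001, 0, 0.001]], hand=[0.4, 0.4, 0.4, 0.4, 0.4, 0.4, -0.1, -0.3, -0.4, -0.5, -0.5, -0.5], force=30)

```text
time: 9.42
tool_pos: [511.1, 193.8, 10.3]
tcp_rot: [-89.9, 0.0, -99.7]
ft_force: [-1.7, -0.4, 6.2]
finger_gap: 29.0
```

```bash
python3 st.py
```

```text
9.4167 [511.12 193.83  10.34] [-8.988e+01  1.000e-02 -9.965e+01] along -44.98 lat 170.72 F [-1.68 -0.44  6.23] -1.59 29.0
```

Emit:
move_arm(linear=[[0, 0, 0], [0, 0, 0], [0, -0.05, 0], [0, -0.12, 0], [0, -0.2, 0], [0, -0.26, 0], [0, -0.28, 0], [0, -0.28, 0], [0, -0.28, 0]], twist=[[0, 0, 0], [0, 0, 0], [0, 0, 0], [0, 0, 0], [0, 0, 0], [0, 0, 0], [0, 0, 0], [0, 0, 0], [0, 0, 0]], hand=[-0.6, -0.6, -0.6, -0.6, -0.6, -0.6, -0.6, -0.6, -0.6], force=40)

```text
time: 10.17
tool_pos: [510.6, 193.8, 93.6]
tcp_rot: [-89.9, 0.0, -99.7]
ft_force: [-0.3, 0.3, -2.1]
finger_gap: 28.6
```

```bash
python3 - <<'E'
from h import *; from bench import r
s=r.sense(); w=r.snapshot("wrist"); np.savez("w4.npz",**w,pos=s["tool_pos"],rot=s["tcp_rot"])
cv2.imwrite("pics/w4.png",w["frame"][:,:,::-1])
E
python3 st.py 511.7 21.3 90 -99.8
```

```text
10.2167 [509.99 193.61  92.75] [-8.999e+01 -4.000e-02 -9.965e+01] along -46.06 lat 170.32 F [-0.18  0.4  -1.53] -0.24 28.9
(array([0.5653, 0.0096, 0.1019]), array([-0.0001,  0.0016,  0.0005]))
```

View pics/w4.png

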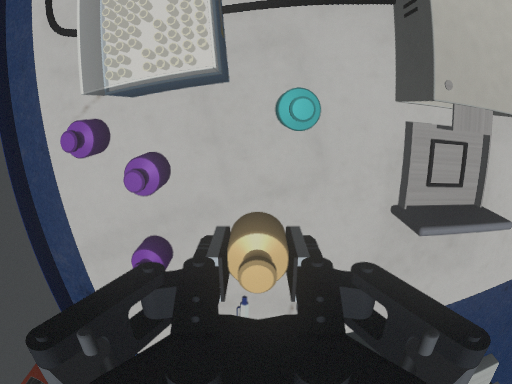

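The weight is held upright, with the knob top at about (258,274).

```bash
python3 - <<'E'
from h import *
w=dict(np.load("w4.npz")); z=w["pos"][2]-10.3
M=Ro.from_euler('xyz',w["rot"],degrees=True)
h=cv2.cvtColor(w["frame"],cv2.COLOR_RGB2HSV); m=((h[...,0]>10)&(h[...,0]<30)&(h[...,1]>50)); v,u=np.where(m[205:298,215:300]); print(u.min()+215,u.max()+215,v.min()+205,v.max()+205)
for p,dz in(([258,274],45),([258,250],32)):
    P=wray(w,p,z+dz)[0]; print(M.inv().apply(P-w["pos"]))
g=w["frame"][205:300,215:300,::-1]; cv2.imwrite("pics/w4c.png",cv2.resize(g,None,fx=5,fy=5,interpolation=cv2.INTER_CUBIC))
E
```

```text
225 291 212 292
[  0.64610801 -34.69756728   1.55610095]
[  0.65751767 -21.69002413   6.27817382]
```

View pics/w4c.png

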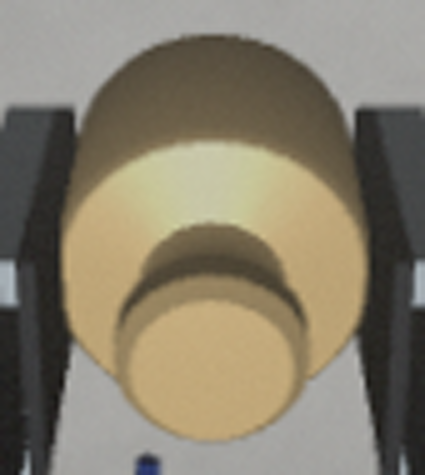

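The crop puts the knob-top centre at about (257,279) and the body-top centre at about (257.6,257).

```bash
python3 - <<'E'
from h import *
w=dict(np.load("w4.npz")); z=w["pos"][2]-10.3
M=Ro.from_euler('xyz',w["rot"],degrees=True)
for p,dz in(([257,279],45),([257.5,257],32),([257,212],0)):
    P=wray(w,p,z+dz)[0]; print(M.inv().apply(P-w["pos"]))
E
python3 st.py 511.7 21.3 92 -99.8
```

```text
[  0.23055528 -34.70151192  -0.92009735]
[  0.43433424 -21.69570321   2.71448624]
[ 0.15178835 10.32093409 13.12586028]
10.2167 [509.99 193.61  92.75] [-8.999e+01 -4.000e-02 -9.965e+01] along -46.06 lat 170.32 F [-0.18  0.4  -1.53] -0.24 28.9
(array([0.5653, 0.0029, 0.1019]), array([-0.0001,  0.0016,  0.0005]))
```

Emit:
move_arm(linear=[[0.08, 0, 0.015], [0.18, 0, 0.03], [0.28, 0, 0.05], [0.38, 0, 0.07], [0.47, 0, 0.09], [0.55, 0, 0.1], [0.565, 0, 0.102], [0.565, 0, 0.102], [0.565, 0, 0.102], [0.565, 0, 0.102]], twist=[[0, 0.0016, 0], [0, 0.0016, 0], [0, 0.0016, 0], [0, 0.0016, 0], [0, 0.0016, 0], [0, 0.0016, 0], [0, 0.0016, 0], [0, 0.0016, 0], [0, 0.0016, 0], [0, 0.0016, 0]], hand=[-0.6, -0.6, -0.6, -0.6, -0.6, -0.6, -0.6, -0.6, -0.6, -0.6])

```text
time: 11.05
tool_pos: [511.2, 22.4, 92.0]
tcp_rot: [-90.1, -0.0, -99.8]
ft_force: [-1.2, 0.3, -1.5]
finger_gap: 28.3
```

```bash
python3 - <<'E'
from h import *; from bench import r
s=r.sense(); w=r.snapshot("wrist"); np.savez("w5.npz",**w,pos=s["tool_pos"],rot=s["tcp_rot"])
cv2.imwrite("pics/w5.png",cv2.resize(w["frame"][130:310,150:370,::-1],None,fx=3,fy=3,interpolation=cv2.INTER_CUBIC))
E
python3 st.py 511.7 21.3 22 -99.8
```

```text
11.1 [511.39  22.47  92.3 ] [-9.005e+01 -3.000e-02 -9.973e+01] along -16.14 lat 1.81 F [ 0.37  0.27 -1.42] 0.32 29.0
(array([0.0036, 0.2343, 0.0019]), array([0.0006, 0.0008, 0.0003]))
```

View pics/w5.png

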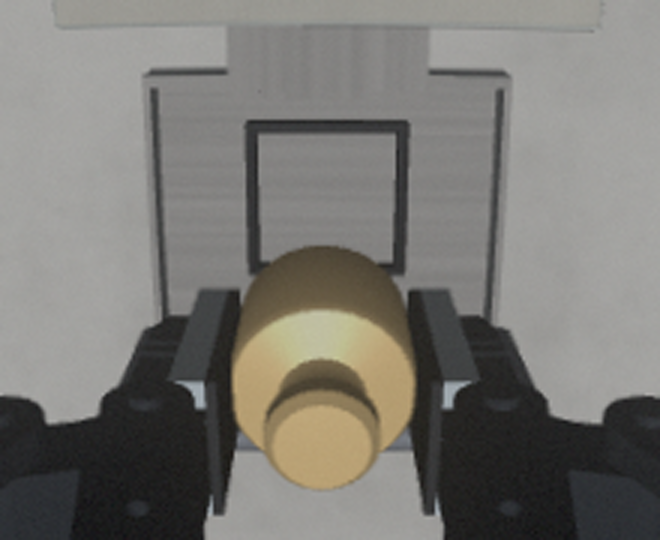

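The held weight hangs before the nest in this view. The nest's outer rib corners are at crop pixels (246,121), (408,122), (248,273) and (405,273).

```bash
python3 - <<'E'
from h import *
w=dict(np.load("w5.npz"))
P=wray(w,np.array([[246,121],[408,122],[248,273],[405,273]])/3+[149.7,129.7],12)
M=Ro.from_euler('xyz',w["rot"],degrees=True)
print(P,P.mean(0),M.inv().apply(P-w["pos"]).round(1),w["pos"])
E
```

```text
[[536.39988085  37.47911921  12.        ]
 [529.19455914  -2.94140404  12.        ]
 [495.96789893  44.88758083  12.        ]
 [488.87753956   3.71985905  12.        ]] [512.60996962  20.78628876  12.        ] [[-19.2  80.   22.4]
 [ 21.8  80.   22.1]
 [-19.7  80.1 -18.7]
 [ 22.1  80.1 -18.7]] [511.2066584   22.35165405  92.04545517]
```

Emit:
move_arm(linear=[[0.004, 0.04, 0.004], [0.004, 0.09, 0.004], [0.004, 0.14, 0.004], [0.004, 0.18, 0.004], [0.004, 0.2, 0.004], [0.004, 0.215, 0.004], [0.004, 0.225, 0.004], [0.004, 0.23, 0.004], [0.004, 0.235, 0.004], [0.004, 0.238, 0.004], [0.004, 0.238, 0.004]], twist=[[0.001, 0.001, 0], [0.001, 0.001, 0], [0.001, 0.001, 0], [0.001, 0.001, 0], [0.001, 0.001, 0], [0.001, 0.001, 0], [0.001, 0.001, 0], [0.001, 0.001, 0], [0.001, 0.001, 0], [0.001, 0.001, 0], [0.001, 0.001, 0]], hand=[-0.6, -0.6, -0.6, -0.6, -0.6, -0.6, -0.6, -0.6, -0.6, -0.6, -0.6])

```text
time: 12.02
tool_pos: [512.6, 21.0, 21.2]
tcp_rot: [-89.9, -0.0, -99.8]
ft_force: [0.2, 0.3, -1.8]
finger_gap: 28.7
```

```bash
python3 st.py 512.2 21 18.5 -99.8
```

```text
12.0167 [512.6   21.01  21.22] [-8.993e+01 -2.000e-02 -9.983e+01] along -14.7 lat 0.56 F [ 0.2   0.32 -1.85] 0.15 28.7
(array([ 0.0003,  0.0091, -0.0013]), array([-0.0008, -0.0003,  0.0002]))
```

Emit:
move_arm(linear=[[0, 0.004, 0], [0, 0.008, 0], [0, 0.009, 0], [0, 0.009, 0]], twist=[[0, 0, 0], [0, 0, 0], [0, 0, 0], [0, 0, 0]], hand=[-0.6, -0.6, -0.6, -0.6])

```text
time: 12.35
tool_pos: [512.6, 21.0, 18.5]
tcp_rot: [-89.9, -0.0, -99.8]
ft_force: [-0.1, 0.0, -2.3]
finger_gap: 28.4
```

Emit:
move_arm(linear=[[0, 0.003, 0], [0, 0.005, 0], [0, 0.006, 0], [0, 0.006, 0]], twist=[[0, 0, 0], [0, 0, 0], [0, 0, 0], [0, 0, 0]], hand=[-0.6, -0.6, -0.6, -0.6])

```text
time: 12.68
tool_pos: [513.7, 20.8, 18.3]
tcp_rot: [-89.8, -0.0, -99.8]
ft_force: [-3.2, -1.1, 10.4]
finger_gap: 28.8
```

Emit:
move_arm(linear=[[0, -0.004, 0], [0, -0.004, 0], [0, -0.004, 0], [0, -0.004, 0], [0, -0.004, 0], [0, -0.004, 0]], twist=[[0, 0, 0], [0, 0, 0], [0, 0, 0], [0, 0, 0], [0, 0, 0], [0, 0, 0]], hand=[-0.25, -0.15, -0.05, 0.05, 0.05, 0.05])

```text
time: 13.18
tool_pos: [513.5, 20.8, 19.3]
tcp_rot: [-89.8, -0.0, -99.8]
ft_force: [-0.1, 0.2, 0.2]
finger_gap: 45.0
```

Emit:
move_arm(linear=[[0, -0.03, 0], [0, -0.08, 0], [0, -0.15, 0], [0, -0.25, 0], [0, -0.35, 0], [0, -0.43, 0], [0, -0.45, 0], [0, -0.45, 0]], twist=[[0, 0, 0], [0, 0, 0], [0, 0, 0], [0, 0, 0], [0, 0, 0], [0, 0, 0], [0, 0, 0], [0, 0, 0]], hand=[0.05, 0.05, 0.05, 0.05, 0.05, 0.05, 0.05, 0.05])

```text
time: 13.85
tool_pos: [515.1, 20.9, 157.8]
tcp_rot: [-89.5, 0.0, -99.8]
ft_force: [0.5, -0.1, 0.1]
finger_gap: 45.0
```

```bash
python3 - <<'E'
from h import *; from bench import r
s=r.sense(); w=r.snapshot("wrist"); np.savez("w6.npz",**w,pos=s["tool_pos"],rot=s["tcp_rot"])
cv2.imwrite("pics/w6.png",cv2.resize(w["frame"][80:280,130:390,::-1],None,fx=3,fy=3,interpolation=cv2.INTER_CUBIC))
E
python3 st.py 425 34 150 -99.6
```

```text
13.9 [513.84  20.96 155.45] [-89.71  -0.   -99.83] along -13.47 lat 0.72 F [ 0.34 -1.16 -0.91] 0.53 44.8
(array([ 0.0077,  0.0166, -0.2993]), array([-0.0033, -0.0025,  0.0001]))
```

View pics/w6.png

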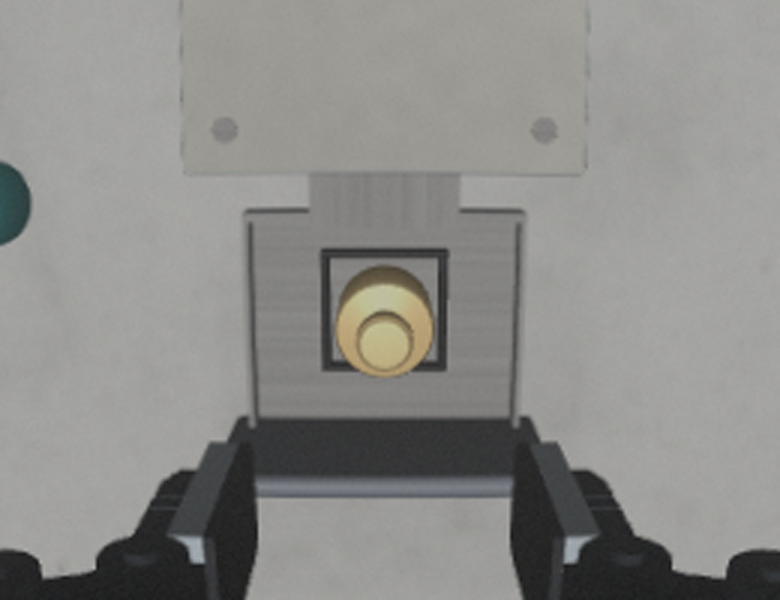

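The weight stands upright inside the nest ribs. Next: back out in front with the fingers shut, and descend.

Emit:
move_arm(linear=[[0, 0, -0.08], [0, 0, -0.18], [0, 0, -0.28], [0.008, 0.02, -0.31], [0.008, 0.1, -0.32], [0.008, 0.2, -0.32], [0.008, 0.3, -0.32], [0.008, 0.4, -0.32], [0.008, 0.433, -0.32], [0.008, 0.433, -0.32], [0.008, 0.433, -0.32]], twist=[[-0.003, -0.002, 0], [-0.003, -0.002, 0], [-0.003, -0.002, 0], [-0.003, -0.002, 0], [-0.003, -0.002, 0], [-0.003, -0.002, 0], [-0.003, -0.002, 0], [-0.003, -0.002, 0], [-0.003, -0.002, 0], [-0.003, -0.002, 0], [-0.003, -0.002, 0]], hand=[0.05, -1, -1, -1, -1, -1, -1, -1, -1, -1, -1])

```text
time: 14.82
tool_pos: [418.6, 34.9, 24.6]
tcp_rot: [-90.1, -0.0, -99.6]
ft_force: [1.0, 0.1, 0.4]
finger_gap: 0.1
```

```bash
python3 st.py 439 32.5 25 -99.6
```

```text
14.8167 [418.56  34.86  24.58] [-9.013e+01 -3.000e-02 -9.965e+01] along -109.73 lat -1.46 F [0.95 0.11 0.4 ] 0.92 0.1
(array([-0.0037, -0.0015,  0.0685]), array([ 0.0014, -0.0005,  0.0003]))
```

Emit:
move_arm(linear=[[0, 0, 0.02], [0, 0, 0.04], [0, 0, 0.06], [0, 0, 0.075], [0, 0, 0.08], [0, 0, 0.084], [0, 0, 0.088], [0, 0, 0.092], [0, 0, 0.096]], twist=[[0.001, 0, 0], [0.001, 0, 0], [0.001, 0, 0], [0.001, 0, 0], [0.001, 0, 0], [0.001, 0, 0], [0.001, 0, 0], [0.001, 0, 0], [0.001, 0, 0]], hand=[-1, -1, -1, -1, -1, -1, -1, -1, -1])

```text
time: 15.57
tool_pos: [446.8, 30.0, 24.4]
tcp_rot: [-90.1, -0.0, -99.6]
ft_force: [0.1, -0.5, -0.2]
finger_gap: -0.0
```

Emit:
move_arm(linear=[[0, 0, 0.004], [0, 0, 0.008], [0, 0, 0.012], [0, 0, 0.016], [0, 0, 0.02], [0, 0, 0.024], [0, 0, 0.028], [0, 0, 0.032], [0, 0, 0.036], [0, 0, 0.04], [0, 0, 0.044], [0, 0, 0.048]], twist=[[0, 0, 0], [0, 0, 0], [0, 0, 0], [0, 0, 0], [0, 0, 0], [0, 0, 0], [0, 0, 0], [0, 0, 0], [0, 0, 0], [0, 0, 0], [0, 0, 0], [0, 0, 0]], hand=[-1, -1, -1, -1, -1, -1, -1, -1, -1, -1, -1, -1])

```text
time: 16.57
tool_pos: [460.8, 27.6, 24.2]
tcp_rot: [-90.1, -0.0, -99.6]
ft_force: [-4.0, 0.8, 2.6]
finger_gap: -0.1
```

```bash
python3 st.py
```

```text
16.5667 [460.77  27.63  24.2 ] [-9.010e+01 -3.000e-02 -9.964e+01] along -66.91 lat -1.55 F [-3.99  0.77  2.6 ] -4.06 -0.1
```

Emit:
move_arm(linear=[[0, -0.002, 0.005], [0, -0.002, 0.01], [0, -0.002, 0.015], [0, -0.002, 0.02], [0, -0.002, 0.025], [0, -0.002, 0.03], [0, -0.002, 0.035], [0, -0.002, 0.04], [0, -0.002, 0.045], [0, -0.002, 0.05], [0, -0.002, 0.055], [0, -0.002, 0.06]], twist=[[0.001, 0, 0], [0.001, 0, 0], [0.001, 0, 0], [0.001, 0, 0], [0.001, 0, 0], [0.001, 0, 0], [0.001, 0, 0], [0.001, 0, 0], [0.001, 0, 0], [0.001, 0, 0], [0.001, 0, 0], [0.001, 0, 0]], hand=[-1, -1, -1, -1, -1, -1, -1, -1, -1, -1, -1, -1])

```text
time: 17.57
tool_pos: [478.5, 24.6, 24.7]
tcp_rot: [-90.0, -0.0, -99.6]
ft_force: [-4.9, 1.0, -4.7]
finger_gap: 0.1
```

Emit:
move_arm(linear=[[0, -0.002, 0.005], [0, -0.002, 0.01], [0, -0.002, 0.015], [0, -0.002, 0.02], [0, -0.002, 0.025], [0, -0.002, 0.03], [0, -0.002, 0.035], [0, -0.002, 0.04], [0, -0.002, 0.045], [0, -0.002, 0.05], [0, -0.002, 0.055], [0, -0.002, 0.06]], twist=[[0.003, 0, 0], [0.003, 0, 0], [0.003, 0, 0], [0.003, 0, 0], [0.003, 0, 0], [0.003, 0, 0], [0.003, 0, 0], [0.003, 0, 0], [0.003, 0, 0], [0.003, 0, 0], [0.003, 0, 0], [0.003, 0, 0]], hand=[-1, -1, -1, -1, -1, -1, -1, -1, -1, -1, -1, -1])

```text
time: 18.57
tool_pos: [496.3, 21.5, 25.3]
tcp_rot: [-89.8, -0.0, -99.6]
ft_force: [-5.7, 0.7, -3.3]
finger_gap: 0.1
```

```bash
python3 st.py
```

```text
18.5667 [496.31  21.51  25.29] [-8.976e+01 -5.000e-02 -9.964e+01] along -30.84 lat -1.66 F [-5.7   0.67 -3.32] -5.73 0.1
```

Emit:
move_arm(linear=[[0, 0.001, 0.005], [0, 0.001, 0.01], [0, 0.001, 0.015], [0, 0.001, 0.02], [0, 0.001, 0.025], [0, 0.001, 0.03], [0, 0.001, 0.035], [0, 0.001, 0.04], [0, 0.001, 0.045], [0, 0.001, 0.05], [0, 0.001, 0.055], [0, 0.001, 0.06]], twist=[[0.001, 0, 0], [0.001, 0, 0], [0.001, 0, 0], [0.001, 0, 0], [0.001, 0, 0], [0.001, 0, 0], [0.001, 0, 0], [0.001, 0, 0], [0.001, 0, 0], [0.001, 0, 0], [0.001, 0, 0], [0.001, 0, 0]], hand=[-1, -1, -1, -1, -1, -1, -1, -1, -1, -1, -1, -1])

```text
time: 19.57
tool_pos: [514.2, 18.4, 25.3]
tcp_rot: [-89.7, -0.1, -99.6]
ft_force: [-5.7, 0.7, -0.9]
finger_gap: 0.5
```

Emit:
move_arm(linear=[[0, 0, 0.005], [0, 0, 0.01], [0, 0, 0.015], [0, 0, 0.02], [0, 0, 0.025], [0, 0, 0.03], [0, 0, 0.034]], twist=[[0.001, 0, 0], [0.001, 0, 0], [0.001, 0, 0], [0.001, 0, 0], [0.001, 0, 0], [0.001, 0, 0], [0.001, 0, 0]], hand=[-1, -1, -1, -1, -1, -1, -1])

```text
time: 20.15
tool_pos: [524.1, 16.7, 25.3]
tcp_rot: [-89.6, -0.1, -99.6]
ft_force: [-6.2, 1.1, -2.3]
finger_gap: -0.0
```

```bash
python3 st.py
```

```text
20.15 [524.06  16.67  25.25] [-8.961e+01 -6.000e-02 -9.964e+01] along -2.67 lat -1.8 F [-6.17  1.11 -2.31] -6.27 -0.0
```

Emit:
move_arm(linear=[[0, 0, 0.004], [0, 0, 0.008], [0, 0, 0.012], [0, 0, 0.016]], twist=[[0, 0, 0], [0, 0, 0], [0, 0, 0], [0, 0, 0]], hand=[-1, -1, -1, -1])

```text
time: 20.48
tool_pos: [528.6, 15.9, 25.3]
tcp_rot: [-89.6, -0.1, -99.6]
ft_force: [-6.7, 1.6, -1.6]
finger_gap: -0.3
```

Emit:
move_arm(linear=[[0, 0, 0.004], [0, 0, 0.008]], twist=[[0, 0, 0], [0, 0, 0]], hand=[-1, -1])

```text
time: 20.65
tool_pos: [530.7, 15.5, 25.2]
tcp_rot: [-89.7, -0.1, -99.6]
ft_force: [-7.3, 1.9, -1.2]
finger_gap: -0.0
```

Emit:
move_arm(linear=[[0, 0, 0.003], [0, 0, 0.006]], twist=[[0, 0, 0], [0, 0, 0]], hand=[-1, -1])

```text
time: 20.82
tool_pos: [531.8, 15.3, 25.3]
tcp_rot: [-89.8, -0.1, -99.6]
ft_force: [-11.0, 1.8, 3.4]
finger_gap: 0.2
```

Emit:
move_arm(linear=[[0, -0.001, 0.003], [0, -0.001, 0.006]], twist=[[0, 0, 0], [0, 0, 0]], hand=[-1, -1])

```text
time: 20.98
tool_pos: [532.3, 15.2, 25.3]
tcp_rot: [-90.0, -0.1, -99.6]
ft_force: [-12.7, 2.2, 3.0]
finger_gap: 0.1
```

Emit:
move_arm(linear=[[0, -0.002, -0.01], [0, -0.002, -0.025], [0, -0.002, -0.04], [0, -0.002, -0.06], [0, -0.002, -0.08], [0, -0.002, -0.12], [0, -0.002, -0.17], [0, -0.002, -0.23], [0, -0.002, -0.3], [0, -0.002, -0.35], [0, -0.002, -0.36]], twist=[[0, 0, 0], [0, 0, 0], [0, 0, 0], [0, 0, 0], [0, 0, 0], [0, 0, 0], [0, 0, 0], [0, 0, 0], [0, 0, 0], [0, 0, 0], [0, 0, 0]], hand=[-1, -1, -1, -1, -1, -1, -1, -1, -1, -1, -1])

```text
time: 21.9
tool_pos: [424.8, 33.5, 26.2]
tcp_rot: [-89.9, -0.1, -99.6]
ft_force: [-0.4, 0.3, -0.7]
finger_gap: -0.3
```

Emit:
move_arm(linear=[[0, -0.1, 0], [0, -0.2, 0], [0, -0.3, 0], [0, -0.4, 0], [0, -0.42, 0], [0, -0.42, 0]], twist=[[0, 0, 0], [0, 0, 0], [0, 0, 0], [0, 0, 0], [0, 0, 0], [0, 0, 0]], hand=[-1, -1, -1, -1, -1, -1])

```text
time: 22.4
tool_pos: [428.1, 33.5, 156.4]
tcp_rot: [-89.3, -0.0, -99.6]
ft_force: [-0.8, 1.3, 0.4]
finger_gap: 0.1
```

```bash
python3 - <<'E'
from h import *; from bench import r
s=r.sense(); w=r.snapshot("wrist"); np.savez("w7.npz",**w,pos=s["tool_pos"],rot=s["tcp_rot"]); print(s["tool_pos"],s["ft_force"])
cv2.imwrite("pics/w7.png",w["frame"][:,:,::-1])
E
```

```text
[428.08459661  33.46036324 156.35387516] [-0.82199576  1.29960194  0.37620811]
```

View pics/w7.png

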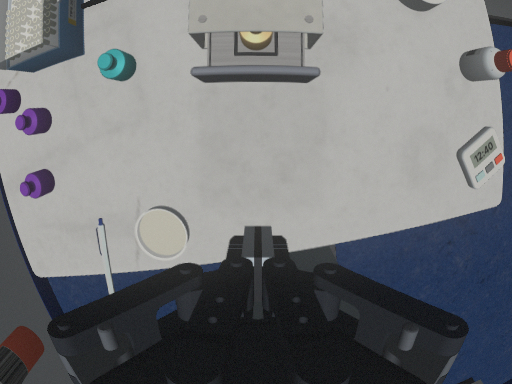

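The drawer is shut with its front at (192–320, 73), and the weight is in the nest at (256,38). The dish, timer and bottle look untouched. One last numeric check, then I hand in.

```bash
python3 - <<'E'
from h import *; from bench import r
w=dict(np.load("w7.npz")); print("front",wray(w,[[192,70],[320,70]],60).mean(0))
t=r.snapshot("top"); a=np.load("top0.npz")["frame"].astype(int)
for n,(u,v) in dict(bottle=(353,173),timer=(352,219),dish=(192,229),front=(247,168)).items():
    print(n,abs(t["frame"][v-14:v+15,u-14:u+15].astype(int)-a[v-14:v+15,u-14:u+15]).mean().round(2))
s=r.sense();print(s["time"],s["tool_pos"],s["ft_force"]); r.hand_in()
E
```

```text
front [529.41961393  17.11766901  60.        ]
bottle 0.25
timer 0.26
dish 24.08
front 15.65
22.5 [425.23292804  33.62403063 152.2280301 ] [-0.39276239  0.3278053  -0.99593159]
the job is handed in; nothing more can be done
```

The brass weight is upright in the drawer's nest, the drawer is latched shut, and the job is handed in at 22.5 s.

- **Opening:** I pressed the front in slowly until it met the end stop, at 12.6 N, and drew back. The drawer sprang fully open.
- **Placing:** I gripped the weight across its body and set it down in the nest. A picture after letting go showed it upright inside the ribs.
- **Closing:** I pushed the drawer in once to the stop, at 12.9 N horizontally, and let go. It stayed shut.

**Last checks:**
- **Drawer front:** it measured (529.4, 17.1), against (529.9, 17.4) before I started. The weight was still upright in the nest, as far as it can be seen under the case edge.
- **Bottle and timer:** these showed no change from the first top view.
- **Dish and front patches:** these two differed from the first top view (24 and 16 on average). I put that down to the arm hanging in or shading that part of the view, but did not verify it. The last wrist picture showed the dish looking untouched; I did not measure its position.

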